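Bring a tripped bag sealer back: off, press the sunken reset, on again

TASK

The bag sealer on the packing table has tripped its thermal cut-out while switched on. Using the fingertips only, first rock its mains switch to off, then reach into the oblong well at the other end of the control deck and press the sunken reset plunger until it snaps in and stays down, and only then rock the switch back on. Press lightly, grip nothing, and leave the packet, tally counter, timer and scissors where they lie.

Things in the scene. Friction and masses are not known exactly. Their poses are not given: they have to be found in the camera images.
- sealer: Bench bag sealer (mm), white and grey, fixed to the table. Origin: centre of its underside, on the table; x to its rear, y left, z up; yaw within 0.3 rad of the robot's frame. 180 deep (x), 290 wide (y). Front half: control deck 60 high with the well at y +72, a fixed timer knob 38 across and 18 high at y -4, the rocker at y -75. Rear half (x over 0): fixed seal jaws up to 110 high.
- rocker (a joint): Black mains rocker, 36 long (along the sealer's x), 23 wide, in a bezel 2 high; pivot along the sealer's y at its x -47, y -75, z 60 mm. 0 rad = ON: front end (nearer the robot) down, rear end up. 0.4 = OFF: rear end down, front end up. About 4 N on the raised end, pressed down some 3 mm, and it snaps over by itself and stays. Starts ON.
- rocker_front_end (a point): Point on top of the rocker's front half, 13 mm in front of its pivot: pressing here switches ON. About 70 mm above the table when this end stands up, 65 mm when it is down.
- rocker_rear_end (a point): Point on top of the rocker's rear half, 13 mm behind its pivot: pressing here switches OFF. About 70 mm above the table when this end stands up, 65 mm when it is down.
- reset_key (a joint): Reset plunger of the cut-out: white, round, 21 mm across, in the middle of the well; moves straight down. Value in m: 0 = tripped (up), 0.006 = set (fully in). It needs about 4 N, snaps in once past the middle of its travel and then stays in.
- reset_top (a point): Centre of the plunger's top face, 46 mm above the table (14 mm below the deck) when tripped, 40 mm (20 mm below the deck) when set.
- well_mouth (a point): Centre of the well's mouth, level with the deck, 60 mm above the table. The well is an oblong pit with upright walls, 52 mm long along the sealer's y, 32 mm along its x, floor 27 mm below the deck; flat trim 2 mm high and 4 mm wide round the mouth. Shut fingers fit in when the line along which they close lies along the sealer's y.
- spare_packet: Flat clear packet of two biscuits, 88 x 135 x 13 mm, lying on the table left of the sealer. A bystander; its origin is the centre of its underside.
- tally_counter: Small white hand tally counter, 26 x 50 x 56 mm high, with a round button on top, standing left of the sealer; not part of the job. A bystander; its origin is the centre of its underside.
- dial_timer: Round wind-up timer, 64 mm across, 37 mm high, with a knurled dial, standing left of the sealer; not part of the job. A bystander; its origin is the centre of its underside.
- scissors: Scissors with loop handles, 199 mm long, 9 mm high, lying on the table right of the sealer. A bystander; its origin is the centre of its underside.

How it is judged:
By the outcome, as a careful person would: the job done as asked, in the order asked, and still so for the second after the job is handed in, with the robot touching nothing.
It also fails if it takes over 42 s, if anything falls off the work surface, if the arm or the gripper's body presses on something with over 40 N, if the wrist force passes 120 N, or if a joint passes its speed limit or range.

ROBOT

A 7-joint arm with a two-finger parallel gripper is mounted at the origin on a cart in front of the work surface, level with it; the furniture and walls round the work are solid. World frame = base frame: x ahead of the robot, y to its left, z up, the work surface at z = 0. Lengths are in mm, angles in rad, forces in N, time in s.
With the tool pointing down it reaches from about 400 to 875 mm from the base axis. Payload 4.4 kg.
Tool frame: the origin (TCP) lies midway between the tips of the shut fingers; the grasp point (between the pads) lies 19 mm behind it (ctrl.pinch_z is the distance from the TCP to the grasp point, in mm); z points along the fingers, y is the line along which they close (so a half turn about z gives the same grasp; the last joint's range is limited). The gripper opens to 85 mm and grips with 20 to 120 N. Pads are 22 mm wide; open, the fingers measure 114 mm over their backs; the gripper's body (76 mm by 85 mm) begins 54 mm behind the grasp point. The pads swing forward as they close: fully open they stand 13 mm farther back than shut.
Start: joints at [-1.35, 0.628, 0.038, 1.517, -0.027, 0.996, -0.02], TCP at [183.85, 623.472, 231.313] pointing down, gripper open.
Joint ranges: [-3.06, 3.06], [-0.37, 2.12], [-1.25, 1.32], [0.18, 2.47], [-1.1, 4.24], [0.23, 1.98], [-2.94, 2.94]. Speed limits (rad/s): [2.57, 2.57, 3.14, 3.14, 3.14, 3.14, 3.14].

INTERFACE

Orientations are given as [roll, pitch, yaw] about the fixed x, y, z axes, in that order (R = Rz(yaw) Ry(pitch) Rx(roll)).
In Python, from cell import read_state, cams, order, ctrl gives the robot as it stands.
- The arm moves only by the tool move_arm, never from a script. Its argument "targets" is text: rows parted by semicolons, each of 7 numbers parted by spaces: the gripper's target within -1 to 1 (fully open at 1, half-way at 0, shut at -1), then the shift along the tool's x, y, z in cm, then the turn, a rotation vector about the tool's x, y, z in degrees. A call has 1 to 5 rows; each row shifts and turns the commanded pose from where the row before left it, along the tool's axes as they then stand; what a row does not reach is not made up. A row lasts 1/12 s, in which the tool goes at most 41.7 mm and 7.16 degrees, less where a joint would pass 70% of its speed; a pose out of reach is approached as far as the arm can. A call with a gripper value outside its range is refused whole. The fingers move at their own pace and stop on an object; the grip force is fixed at half the most. Time passes only in rows, so rows that do not move let the fingers close. It gives the time, the measured TCP pose, the force, the opening and the grip force at its end, in the units of the state.
- read_state(): the state, without advancing time (a new reading comes with each control period).
- cams.get_image(name): name is "scene" or "top" or "wrist"; returns a dict with "color" (400x640x3 uint8, red, green, blue), "fovy" (degrees; the focal length in pixels is half the picture's height over the tangent of half this angle, whatever the lens; pixels are square), "cx", "cy" (the principal point, pixels), "rvec" (rotation vector, rad) and "tvec" (3), from world to camera coordinates, as OpenCV has them. Camera axes: x right, y down, z forward; pixel columns grow to the right and rows downward; lengths in mm; the calibration is good to about 2 mm. A picture is of the moment at which its call begins. There is no depth.
- order.finish_job(): hands the job in; it is judged then, once.
The state is a dict: "clock": time; "qpos": joint angles; "qd": joint speeds; "tau": joint torques, N m; "eef_pos": TCP position; "tool_rot": TCP orientation; "force": force on the tool from outside, world axes, zero at the start; "torque": the same for the moment, N m; "width": finger opening in mm; "gripper_force": force on a finger pad.
Only numpy, scipy, OpenCV 4.12 (cv2) and the standard library are available. Lean on these libraries where they do the work, as an engineer would, in place of code of your own. Each camera call takes 0.05 s, during which the arm holds its last target. There are 200 camera calls.

## Working session

There is one attempt and no reset: what is moved stays moved. The work goes in short steps, Python scripts to look and compute and a tool call to move; the robot and the scene stay as the last step left them, time stands still between calls to the robot, and variables do not carry over. Pictures are saved under pics/ and viewed, at most 10 in all, crops included, and the job is handed in when it is done.

Besides the shell and the picture viewer there is one more tool, called after "Emit:" as name(argument=value, ...) on one line, values as JSON. move_arm: Moves the arm, as the interface text tells. Its arguments: {"type":"object","properties":{"targets":{"type":"string"}},"required":["targets"]}

```bash
mkdir -p pics; cat > h.py <<'E'
import numpy as np,cv2
from cell import read_state,cams,order,ctrl
def cam(n,save=None):
    d=cams.get_image(n)
    if save: cv2.imwrite(save,d["color"][:,:,::-1])
    return d
def K(d):
    f=200/np.tan(np.radians(d["fovy"])/2)
    return f
def ray(d,u,v,z):
    R=cv2.Rodrigues(np.array(d["rvec"],float))[0];t=np.array(d["tvec"],float).ravel()
    f=K(d);r=R.T@np.array([(u-d["cx"])/f,(v-d["cy"])/f,1]);c=-R.T@t
    return c+r*(z-c[2])/r[2]
def proj(d,p):
    R=cv2.Rodrigues(np.array(d["rvec"],float))[0];t=np.array(d["tvec"],float).ravel()
    q=R@np.array(p,float)+t;f=K(d);return q[0]/q[2]*f+d["cx"],q[1]/q[2]*f+d["cy"]
E
python3 - <<'E'
from h import *
import pickle
a=cam("top","pics/top.png");b=cam("scene","pics/scene.png")
pickle.dump((a,b),open("ab.pkl","wb"))
s=read_state();print(s)
for d in (a,b):
  R=cv2.Rodrigues(np.array(d["rvec"],float))[0];print(d["fovy"],d["cx"],d["cy"],-R.T@np.array(d["tvec"],float).ravel())
E
```

```text
{'clock': 0.1, 'qpos': array([-1.34979908,  0.62926148,  0.03845694,  1.51827246, -0.02703628,
        0.99630983, -0.02001821]), 'qd': array([ 0.0009511 , -0.00267371, -0.00011498, -0.00164788, -0.00121891,
        0.00015684, -0.00134062]), 'tau': array([ 2.90041462e-03, -5.64521527e+01,  1.23059817e+00, -1.93970776e+01,
        1.13442406e-02,  5.47551666e-03, -1.95518055e-05]), 'eef_pos': array([183.68023092, 622.91613267, 230.47475446]), 'tool_rot': array([-3.13985941e+00, -5.08740946e-06,  2.85474749e+00]), 'force': array([-0.6325298 ,  0.22288061, -0.84133514]), 'torque': array([0.01001462, 0.01727772, 0.01019434]), 'gripper_force': 0.0, 'width': 85.30755973411107}
43.97848151338644 315.53914517045934 193.9771951791627 [ 312.4907512  -219.90266888 1301.58239744]
55.034864558378516 321.66562151005064 205.62078199480584 [  97.41693545 -624.42688752  666.66625345]
```

View pics/top.png

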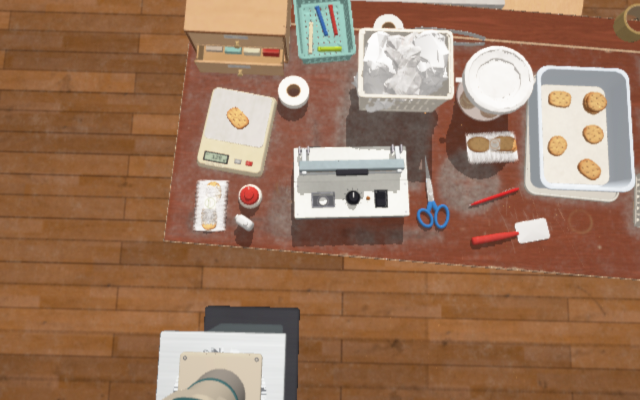

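View pics/scene.png

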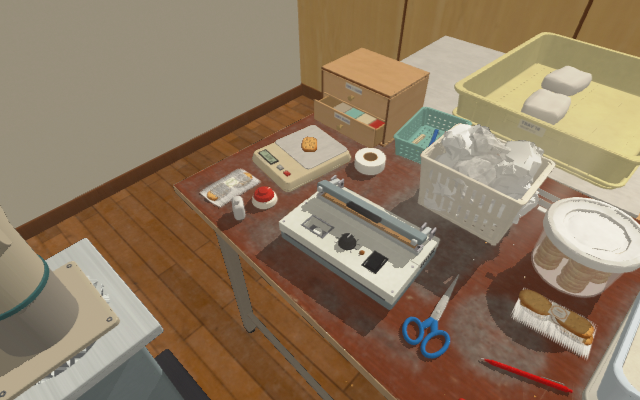

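Top view: the sealer is centred near (351,183), with the well at (323,200), the knob at (352,198) and the rocker at (381,199). The bystanders are to its left, and the scissors at (432,205) on its right.

```bash
python3 - <<'E'
from h import *
import pickle
a,b=pickle.load(open("ab.pkl","rb"))
for n,u,v,z in (("well",323,200,60),("knob",352,198,78),("rock",381,199,66),("FL",295,217,60),("FR",408,215,60)):
    print(n,ray(a,u,v,z))
for n,u,v,z in (("well",318,227,60),("knob",347,241,78),("rock",375,262,66)):
    print(n,ray(b,u,v,z))
x=cv2.resize(a["color"][140:235,285:420],None,fx=5.5,fy=5.5,interpolation=cv2.INTER_CUBIC)
cv2.imwrite("pics/topc.png",x[:,:,::-1])
E
```

```text
well [ 489.45341784 -246.9500643    60.        ]
knob [ 493.89100884 -318.88865582   78.        ]
rock [ 495.10120884 -393.12021296   66.        ]
FL [ 444.337954   -177.47746708   60.        ]
FR [ 457.01111113 -462.42610069   60.        ]
well [ 491.32164996 -249.34648095   60.        ]
knob [ 491.36948887 -328.37142409   78.        ]
rock [ 495.68152257 -395.92507434   66.        ]
```

View pics/topc.png

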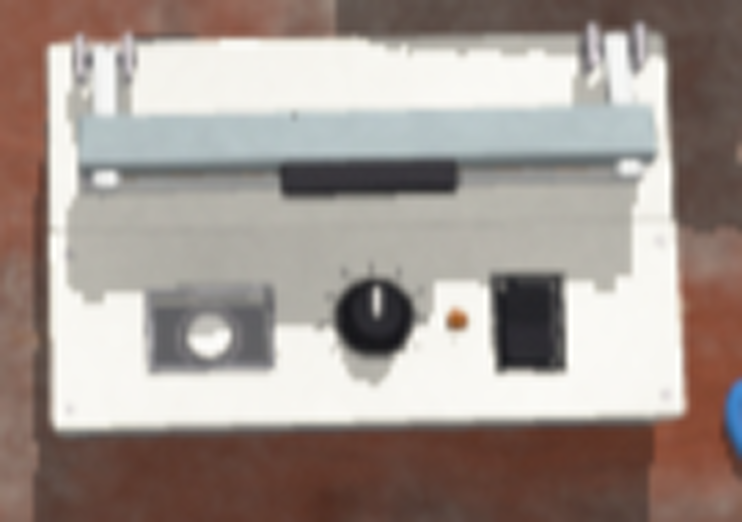

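The pixels agree across both views: well about (490,-248), rocker about (495.5,-394), 146 mm apart against 147 given. The yaw is about 0.043. I'll swing round the base in an arc with the fingers closing.

Emit:
move_arm(targets="-1 -2 0 0 0 0 1.77; -1 -4 0 0 0 0 3.55; -1 -4 0 0 0 0 3.55; -1 -4 0 0 0 0 3.55; -1 -4 0 0 0 0 3.55")

```text
clock: 0.52
eef_pos: [350.8, 553.3, 230.8]
tool_rot: [-3.141, 0.0, 2.574]
force: [0.2, -0.4, 0.1]
width: 25.5
gripper_force: 0.0
```

Emit:
move_arm(targets="-1 -4 0 0 0 0 3.55; -1 -4 0 0 0 0 3.55; -1 -4 0 0 0 0 3.55; -1 -4 0 0 0 0 3.55; -1 -4 0 0 0 0 3.55")

```text
clock: 0.93
eef_pos: [504.4, 426.0, 230.7]
tool_rot: [-3.141, 0.0, 2.263]
force: [0.3, 0.7, 0.8]
width: -0.4
gripper_force: 0.0
```

Emit:
move_arm(targets="-1 -4 0 0 0 0 3.55; -1 -4 0 0 0 0 3.55; -1 -4 0 0 0 0 3.55; -1 -4 0 0 0 0 3.55; -1 -4 0 0 0 0 3.55")

```text
clock: 1.35
eef_pos: [611.7, 258.1, 230.7]
tool_rot: [-3.141, 0.0, 1.954]
force: [-0.4, -0.3, -0.5]
width: -0.0
gripper_force: 0.0
```

Emit:
move_arm(targets="-1 -4 0 0 0 0 3.55; -1 -4 0 0 0 0 3.55; -1 -4 0 0 0 0 3.55; -1 -4 0 0 0 0 3.55; -1 -4 0 0 0 0 3.55")

```text
clock: 1.77
eef_pos: [662.7, 65.6, 230.7]
tool_rot: [-3.141, -0.0, 1.644]
force: [0.4, 0.7, 0.2]
width: -0.1
gripper_force: 0.0
```

Emit:
move_arm(targets="-1 -4 0 0 0 0 3.55; -1 -4 0 0 0 0 3.55; -1 -4 0 0 0 0 3.55; -1 -4 0 0 0 0 3.55; -1 -4 0 0 0 0 3.55")

```text
clock: 2.18
eef_pos: [652.6, -133.4, 230.7]
tool_rot: [-3.141, 0.0, 1.334]
force: [0.3, 0.5, 1.3]
width: 0.2
gripper_force: 0.0
```

Emit:
move_arm(targets="-1 -4 0 0 0 0 7.1; -1 -4 0 0 0 0 7.1; -1 -4 0 0 0 0 7.1; -1 -4 0 0 0 0 7.1; -1 -4 0 0 0 0 7.1")

```text
clock: 2.6
eef_pos: [560.7, -308.2, 230.8]
tool_rot: [3.141, 0.001, 0.711]
force: [0.6, 0.1, 0.2]
width: 0.3
gripper_force: 0.0
```

Emit:
move_arm(targets="-1 0 0 0 0 0 7.1; -1 0 0 0 0 0 7.1; -1 0 0 0 0 0 7.1; -1 0 0 0 0 0 7.1; -1 0 0 0 0 0 7.1")

```text
clock: 3.02
eef_pos: [561.4, -305.9, 230.8]
tool_rot: [-3.141, 0.001, 0.092]
force: [0.2, 0.3, -1.3]
width: 0.3
gripper_force: 0.0
```

Emit:
move_arm(targets="-1 0 0 0 0 0 0;-1 0 0 0 0 0 0")

```text
clock: 3.18
eef_pos: [561.5, -305.8, 230.7]
tool_rot: [-3.141, 0.001, 0.101]
force: [-0.5, -0.1, 0.6]
width: 0.2
gripper_force: 0.0
```

```bash
python3 - <<'E'
from h import *
import pickle
a=cam("wrist","pics/w1.png");pickle.dump(a,open("w1.pkl","wb"))
s=read_state();print(s["eef_pos"],s["tool_rot"],s["qpos"],a["fovy"],a["cx"],a["cy"])
for p in ((495.5,-394,66),(490,-248,60)):print(proj(a,p))
E
```

```text
[ 561.5529567  -305.91174401  230.8933079 ] [-3.14128941e+00  6.97854419e-04  1.01383419e-01] [ 0.03731785  0.72324595  0.75289306  1.5615074  -0.53996935  1.07536521
 -0.54176899] 63.93544710402384 314.13875083164993 201.63395319498517
(np.float64(391.97546753957505), np.float64(251.14923888790315))
(np.float64(254.26586014236116), np.float64(240.71801122740067))
```

View pics/w1.png

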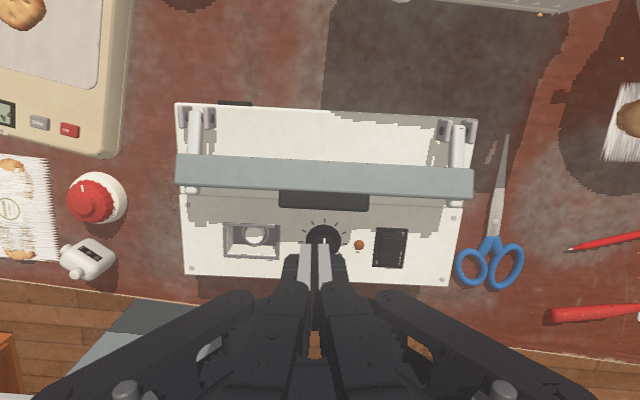

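Wrist view: the rocker is near (390,248), the well mouth near (251,241), and the fingers are over the front of the knob. I'll refine both centres with masks.

```bash
python3 - <<'E'
from h import *
import pickle
a=pickle.load(open("w1.pkl","rb"));c=a["color"]
g=cv2.cvtColor(c,cv2.COLOR_RGB2GRAY)
def big(m,x0,y0):
    n,l,st,ce=cv2.connectedComponentsWithStats(m.astype(np.uint8)); i=1+np.argmax(st[1:,4]); 
    r=cv2.minAreaRect(np.argwhere(l==i)[:,::-1].astype(np.float32)); print(r); return np.array(r[0])+[x0,y0],cv2.boxPoints(r)+[x0,y0]
r,rb=big(g[215:285,362:425]<80,362,215)
w,wb=big(g[215:268,215:290]<190,215,215)
R=ray(a,*r,62);print("rock",r,R)
W=ray(a,*w,62);print("well",w,W)
for p in rb:print("rb",ray(a,*p,62))
for p in wb:print("wb",ray(a,*p,62))
for u,v in((185,275),(447,286)):print(ray(a,u,v,60))
d=W-R;print(np.linalg.norm(d),np.arctan2(-d[0],d[1]))
x=cv2.resize(c[205:295,170:460],None,fx=2.7,fy=2.7,interpolation=cv2.INTER_CUBIC)
cv2.imwrite("pics/w1c.png",x[:,:,::-1])
E
```

```text
((27.417518615722656, 32.54817581176758), (31.139551162719727, 40.65335464477539), 6.581944942474365)
((37.0, 22.5), (45.0, 74.0), 90.0)
rock [389.41751862 247.54817581] [ 497.57939404 -391.82679292   62.        ]
well [252.  237.5] [ 494.35074897 -245.76124695   62.        ]
rb [ 474.10798727 -376.30223968   62.        ]
rb [ 520.89086022 -373.98619222   62.        ]
rb [ 520.21937098 -406.80141847   62.        ]
rb [ 473.23891261 -410.4549138    62.        ]
wb [ 515.58224206 -206.65209557   62.        ]
wb [ 523.30457731 -282.5780392    62.        ]
wb [ 472.16708218 -286.62433552   62.        ]
wb [ 464.10709742 -207.30435541   62.        ]
[ 441.37212985 -174.11608618   60.        ]
[ 457.02146306 -464.12369513   60.        ]
146.10122473398042 0.022100484894765945
```

View pics/w1c.png

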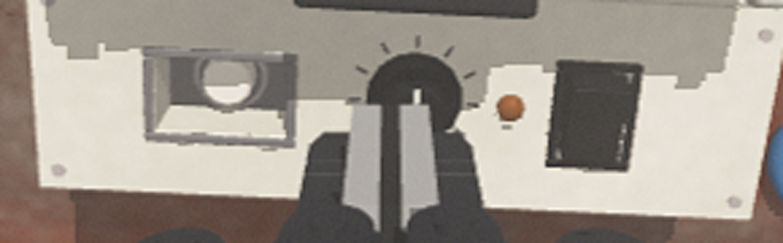

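Rocker is at (496.5,-392.5), well at (490.5,-246.5) and yaw about 0.047. Next I'll hover over the rocker's rear end at about (509.5,-392).

Emit:
move_arm(targets="-1 0 0 0 0 0 3.1; -1 -1.9 2.8 0 0 0 0; -1 -1.9 2.8 0 0 0 0; -1 -1.8 2.8 0 0 0 0; -1 0 0 3 0 0 0")

```text
clock: 3.65
eef_pos: [505.4, -403.9, 207.5]
tool_rot: [3.127, -0.005, 0.037]
force: [-0.4, -2.8, 0.8]
width: -0.3
gripper_force: 0.0
```

Emit:
move_arm(targets="-1 0 0 4 0 0 0; -1 0 0 4 0 0 0; -1 0 0 2.5 0 0 0; -1 0 0 0 0 0 0; -1 0 0 0 0 0 0")

```text
clock: 4.07
eef_pos: [508.7, -392.3, 95.6]
tool_rot: [-3.14, 0.002, 0.045]
force: [0.5, -0.9, 0.6]
width: -0.0
gripper_force: 0.0
```

```bash
python3 - <<'E'
from h import *
import pickle
a=cam("wrist");b=cam("scene");c=cam("top")
s=read_state();print(s["eef_pos"],s["tool_rot"],s["force"])
x=cv2.resize(b["color"][170:310,270:450],None,fx=3,fy=3)
y=a["color"][100:400,120:560]
H=max(x.shape[0],300);o=np.zeros((H,540+440,3),np.uint8);o[:x.shape[0],:540]=x;o[:300,540:]=y
o=cv2.resize(o,(800,int(H*800/980)));cv2.imwrite("pics/p2.png",o[:,:,::-1])
E
```

```text
[ 510.40368648 -394.07519266   98.8006505 ] [ 3.13855825e+00 -2.94627658e-03  4.42709404e-02] [ 0.38940036 -0.54414233  0.47940869]
```

View pics/p2.png

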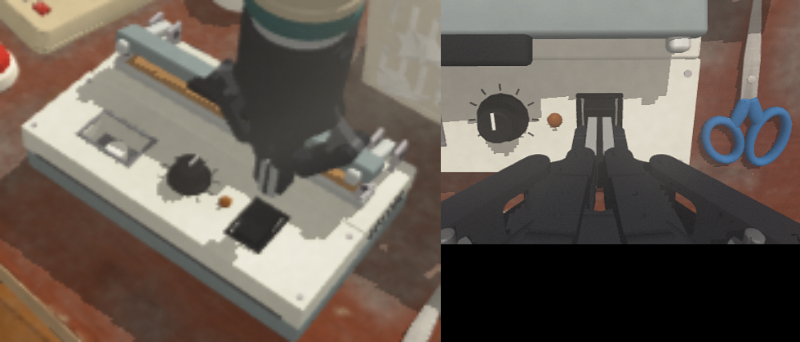

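The fingertips are centred across the rocker, over its rear half. I'll lower gently.

Emit:
move_arm(targets="-1 0 0 0 0 0 0; -1 0 0 0.7 0 0 0; -1 0 0 0.7 0 0 0; -1 0 0 0.4 0 0 0; -1 0 0 0 0 0 0")

```text
clock: 4.63
eef_pos: [508.8, -391.7, 77.0]
tool_rot: [-3.14, 0.001, 0.044]
force: [0.2, 0.7, -0.0]
width: 0.1
gripper_force: 0.0
```

Emit:
move_arm(targets="-1 0 0 0.2 0 0 0; -1 0 0 0.2 0 0 0; -1 0 0 0.1 0 0 0; -1 0 0 0.1 0 0 0; -1 0 0 0 0 0 0")

```text
clock: 5.05
eef_pos: [509.3, -392.5, 72.1]
tool_rot: [-3.141, 0.0, 0.044]
force: [-0.0, 0.7, 0.6]
width: 0.2
gripper_force: 0.0
```

Emit:
move_arm(targets="-1 0 0 0.1 0 0 0; -1 0 0 0.1 0 0 0; -1 0 0 0 0 0 0")

```text
clock: 5.3
eef_pos: [509.9, -392.7, 70.7]
tool_rot: [3.141, -0.001, 0.044]
force: [-0.3, 0.8, 3.0]
width: 0.3
gripper_force: 1.5
```

Emit:
move_arm(targets="-1 0 0 0.1 0 0 0; -1 0 0 0.1 0 0 0; -1 0 0 0 0 0 0")

```text
clock: 5.55
eef_pos: [509.0, -392.3, 67.9]
tool_rot: [-3.141, 0.001, 0.044]
force: [-1.0, 0.5, -0.6]
width: -0.0
gripper_force: 0.0
```

The force rose to 3 N and then fell to zero, so it snapped over. I'll lift, go above the well and look.

Emit:
move_arm(targets="-1 0 0 -2 0 0 0; -1 0 0 -2 0 0 0; -1 -0.4 -3 0 0 0 0; -1 -0.4 -3.9 0 0 0 0; -1 -0.4 -3.9 0 0 0 0")

```text
clock: 5.97
eef_pos: [491.2, -285.1, 108.2]
tool_rot: [3.141, 0.001, 0.041]
force: [0.8, 0.6, 0.1]
width: -0.1
gripper_force: 0.0
```

Emit:
move_arm(targets="-1 0 -3.85 0 0 0 0; -1 0 0 0 0 0 0; -1 0 0 0 0 0 0; -1 0 0 0 0 0 0")

```text
clock: 6.3
eef_pos: [490.8, -247.3, 108.3]
tool_rot: [3.14, 0.0, 0.044]
force: [-0.3, -1.1, -0.5]
width: 0.1
gripper_force: 0.0
```

```bash
python3 - <<'E'
from h import *
import pickle
a=cam("wrist");b=cam("scene")
s=read_state();print(s["eef_pos"],s["tool_rot"],s["force"])
pickle.dump(a,open("w3.pkl","wb"))
x=cv2.resize(b["color"][170:310,270:450],None,fx=3,fy=3)
y=a["color"][100:400,120:560]
y=cv2.resize(y,None,fx=1.3,fy=1.3)
o=np.zeros((420,540+572,3),np.uint8);o[:,:540]=x;o[:390,540:]=y
o=cv2.resize(o,(800,302));cv2.imwrite("pics/p3.png",o[:,:,::-1])
for p in ((490.5,-246.5,62),(490.5,-246.5,46)):print(proj(a,p))
E
```

```text
[ 490.65065606 -248.60963919  108.38125118] [3.13992491e+00 1.40761484e-04 4.17106048e-02] [ 0.23101114 -0.0770451  -0.0469057 ]
(np.float64(314.46647526870913), np.float64(225.54095438491817))
(np.float64(314.3945811843841), np.float64(217.1189118352341))
```

View pics/p3.png

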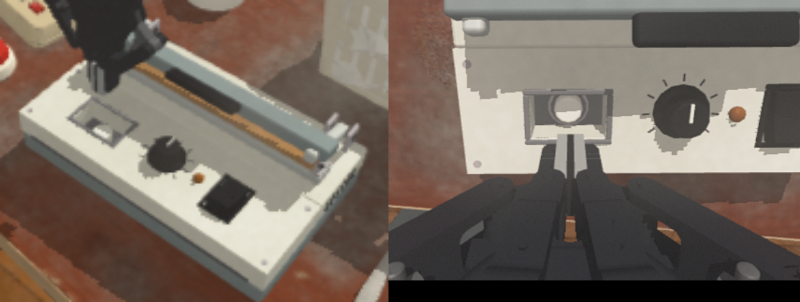

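The well mouth is at wrist pixel (313,225) against (314.5,225.5) predicted, so the aim is within 1 mm. The rocker's front end now looks raised. I'll descend into the well.

Emit:
move_arm(targets="-1 0 0 2 0 0 0; -1 0 0 1.5 0 0 0; -1 0 0 0.6 0 0 0; -1 0 0 0 0 0 0; -1 0 0 0 0 0 0")

```text
clock: 6.82
eef_pos: [490.6, -247.9, 67.3]
tool_rot: [3.141, 0.001, 0.042]
force: [0.5, -0.4, 0.4]
width: -0.3
gripper_force: 0.0
```

Emit:
move_arm(targets="-1 0 0 0.4 0 0 0; -1 0 0 0.4 0 0 0; -1 0 0 0.4 0 0 0; -1 0 0 0.2 0 0 0; -1 0 0 0 0 0 0")

```text
clock: 7.23
eef_pos: [490.8, -246.5, 52.9]
tool_rot: [-3.141, 0.001, 0.044]
force: [-0.7, -0.2, 0.1]
width: -0.6
gripper_force: 0.0
```

In the well with no contact. I'll press the plunger.

Emit:
move_arm(targets="-1 0 0 0.3 0 0 0; -1 0 0 0.2 0 0 0; -1 0 0 0.2 0 0 0; -1 0 0 0 0 0 0")

```text
clock: 7.57
eef_pos: [491.0, -246.7, 46.1]
tool_rot: [-3.141, 0.0, 0.044]
force: [-0.4, 0.4, 2.3]
width: 0.1
gripper_force: 1.5
```

Emit:
move_arm(targets="-1 0 0 0.1 0 0 0; -1 0 0 0.1 0 0 0; -1 0 0 0 0 0 0")

```text
clock: 7.82
eef_pos: [491.0, -246.7, 44.2]
tool_rot: [-3.142, -0.0, 0.044]
force: [0.4, 0.5, 1.3]
width: 0.3
gripper_force: 0.5
```

Emit:
move_arm(targets="-1 0 0 0.1 0 0 0; -1 0 0 0.1 0 0 0; -1 0 0 0 0 0 0")

```text
clock: 8.07
eef_pos: [490.8, -246.7, 42.0]
tool_rot: [-3.141, 0.0, 0.044]
force: [-0.5, -0.3, -0.2]
width: 0.4
gripper_force: 0.0
```

Emit:
move_arm(targets="-1 0 0 0.1 0 0 0; -1 0 0 0.1 0 0 0; -1 0 0 0 0 0 0")

```text
clock: 8.32
eef_pos: [490.9, -246.8, 40.1]
tool_rot: [3.142, 0.0, 0.044]
force: [0.0, 0.4, -0.1]
width: -0.4
gripper_force: 0.0
```

Emit:
move_arm(targets="-1 0 0 0.1 0 0 0; -1 0 0 0 0 0 0")

```text
clock: 8.48
eef_pos: [490.9, -246.8, 39.9]
tool_rot: [-3.141, -0.0, 0.043]
force: [-1.1, 1.0, 6.2]
width: 0.0
gripper_force: 3.1
```

It bottomed at 40 mm with 6 N. I'll lift back to the earlier viewing pose and check that it stays down.

Emit:
move_arm(targets="-1 0 0 -1 0 0 0; -1 0 0 -1.8 0 0 0; -1 0 0 -2 0 0 0; -1 0 0 -2 0 0 0; -1 0 0 0 0 0 0")

```text
clock: 8.9
eef_pos: [492.7, -248.3, 110.9]
tool_rot: [3.138, -0.005, 0.043]
force: [0.6, -0.5, 0.5]
width: -0.2
gripper_force: 0.0
```

Emit:
move_arm(targets="-1 0 0 0 0 0 0; -1 0 0 0 0 0 0")

```text
clock: 9.07
eef_pos: [490.8, -246.2, 107.0]
tool_rot: [-3.141, 0.0, 0.044]
force: [0.4, -0.4, 0.7]
width: -0.2
gripper_force: 0.0
```

```bash
python3 - <<'E'
from h import *
import pickle
o=pickle.load(open("w3.pkl","rb"));a=cam("wrist")
s=read_state();print(s["eef_pos"],s["tool_rot"],s["force"])
f=lambda d:cv2.resize(d["color"][180:270,250:380],None,fx=3,fy=3,interpolation=cv2.INTER_CUBIC)
cv2.imwrite("pics/p4.png",np.hstack([f(o),f(a)])[:,:,::-1])
for d in (o,a):print([proj(d,(490.5,-246.5,z)) for z in (62,46,40)])
E
```

```text
[ 490.51738272 -246.10361651  106.64036005] [-3.14063434e+00  1.12470565e-03  4.38262908e-02] [-1.35440825  0.60656304  0.04920949]
[(np.float64(314.46647526870913), np.float64(225.54095438491817)), (np.float64(314.3945811843841), np.float64(217.1189118352341)), (np.float64(314.37015447760314), np.float64(214.2574418577052))]
[(np.float64(316.3969914041878), np.float64(226.35921187164877)), (np.float64(316.23077287185), np.float64(217.83698884472776)), (np.float64(316.17432961000696), np.float64(214.9430752778848))]
```

View pics/p4.png

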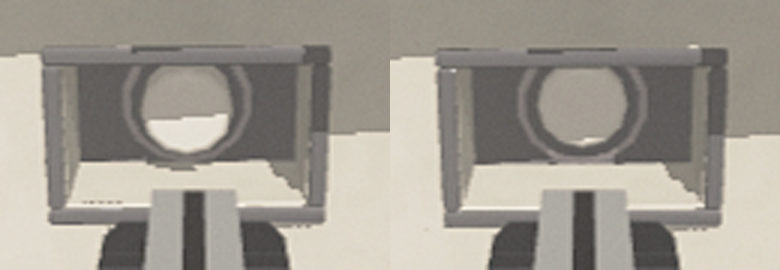

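Left is before and right is now: the plunger face sits deeper (bottom edge up from about y 152 to 144, in the shade). It is set and staying down. Next is the rocker's front end at about (483.5,-393).

Emit:
move_arm(targets="-1 -0.4 3 0 0 0 0; -1 -0.4 4 0 0 0 0; -1 -0.4 4 0 0 0 0; -1 -0.2 3.6 0 0 0 0; -1 0 0 0 0 0 0")

```text
clock: 9.53
eef_pos: [480.0, -403.0, 107.3]
tool_rot: [3.133, 0.002, 0.035]
force: [-1.1, -1.3, 0.7]
width: -0.2
gripper_force: 0.0
```

Emit:
move_arm(targets="-1 0 0 1.5 0 0 0; -1 0 0 1 0 0 0; -1 0 0 0.5 0 0 0; -1 0 0 0 0 0 0; -1 0 0 0 0 0 0")

```text
clock: 9.95
eef_pos: [483.2, -392.3, 76.7]
tool_rot: [-3.141, 0.001, 0.044]
force: [-0.3, -1.2, 0.8]
width: 0.1
gripper_force: 0.0
```

Emit:
move_arm(targets="-1 0 0 0.2 0 0 0; -1 0 0 0.2 0 0 0; -1 0 0 0.2 0 0 0; -1 0 0 0 0 0 0")

```text
clock: 10.28
eef_pos: [483.7, -393.2, 71.5]
tool_rot: [3.141, -0.001, 0.044]
force: [1.2, 0.3, 2.2]
width: 0.1
gripper_force: 1.1
```

Emit:
move_arm(targets="-1 0 0 0.1 0 0 0; -1 0 0 0.1 0 0 0; -1 0 0 0 0 0 0")

```text
clock: 10.53
eef_pos: [482.5, -393.3, 69.2]
tool_rot: [-3.141, 0.001, 0.043]
force: [-2.6, -0.9, 1.6]
width: 0.3
gripper_force: 0.9
```

Emit:
move_arm(targets="-1 0 0 0.1 0 0 0; -1 0 0 0.1 0 0 0; -1 0 0 0 0 0 0")

```text
clock: 10.78
eef_pos: [483.6, -392.9, 66.8]
tool_rot: [-3.141, -0.0, 0.044]
force: [1.0, 0.1, -1.1]
width: -0.3
gripper_force: 0.0
```

The force is gone, so it snapped. I'll lift clear and compare the rocker with the first scene picture.

Emit:
move_arm(targets="-1 0 0 -2 0 0 0; -1 0 0 -3 0 0 0; -1 0 -4 -3 0 0 0; -1 0 -4 -2 0 0 0; -1 0 -4 0 0 0 0")

```text
clock: 11.2
eef_pos: [480.1, -284.6, 164.4]
tool_rot: [3.137, -0.006, 0.041]
force: [1.0, 0.8, 0.8]
width: 0.0
gripper_force: 0.0
```

Emit:
move_arm(targets="-1 0 -4 0 0 0 0; -1 0 0 0 0 0 0; -1 0 0 0 0 0 0")

```text
clock: 11.45
eef_pos: [477.7, -239.4, 160.8]
tool_rot: [-3.14, -0.0, 0.049]
force: [0.4, -0.0, 0.0]
width: -0.1
gripper_force: 0.0
```

```bash
python3 - <<'E'
from h import *
import pickle
t0,b0=pickle.load(open("ab.pkl","rb"));b=cam("scene")
m=cv2.imread("pics/p3.png")[150:240,180:275]
f=lambda d:cv2.resize(d["color"][240:285,350:400],(250,225),interpolation=cv2.INTER_CUBIC)
cv2.imwrite("pics/p5.png",np.hstack([f(b0)[:,:,::-1],cv2.resize(m,(250,225)),f(b)[:,:,::-1]]))
print(read_state()["eef_pos"],read_state()["force"])
E
```

```text
[ 477.48408731 -241.98299918  161.06750744] [ 0.92041724 -1.14977933 -0.75475215]
```

View pics/p5.png

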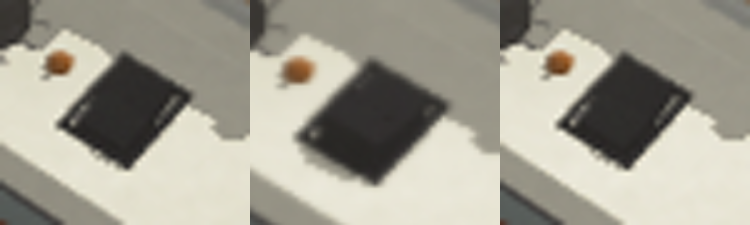

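The rocker on the right (now) matches the one on the left (start, ON). The middle picture, taken between the presses, shows the other position. Handing in.

```bash
python3 -c "
from h import *
print(order.finish_job())"
```

```text
the job is handed in; nothing more can be done
None
```

The switch was rocked off, the reset plunger pressed until it stayed down, and the switch rocked back on, in that order; the job is handed in, with the camera checks and press forces agreeing and the bystanders not touched.

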